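Draw the ball-ended stirring rod from its storage tube

TASK

Draw the stirring rod with the ball on its end straight out of its horizontal storage tube, and lay it level in both notches of the low two-post rest, setting it down rather than dropping it. Leave the plain-ended rod where it is in its tube.

Things in the scene. Friction and masses are not known exactly. Their poses are not given: they have to be found in the camera images.
- rod_ball: loose steel rod, 12 mm thick, 220 mm long, with a 24 mm ball centred on its +x end; 0.05 to 0.1 kg. Origin on the axis at mid length (balance point about 6 mm nearer the ball), x towards the ball. It starts level in one of the rack's tubes (which one varies), 75 to 95 mm of it standing out of the mouth, ball out, axis 52 mm above the worktop; it slides freely along the tube.
- rod_plain: the other loose steel rod: the same 12 x 220 mm shaft, cut off square, no ball. Origin on the axis at mid length, x towards the end that stands out. It lies in the other tube, 75 to 95 mm standing out.
- rack: fixed grey rack, base 150 x 170 x 10 mm, origin under its centre on the worktop, x along its two aluminium tubes towards their open mouths (to the robot's right, within 15 degrees). Tube axes at y = +-55, z = 55 mm; tubes 150 mm long, 24 mm outside, 18 mm inside, closed at the back, mouths at x = 75 mm. A rod is fully out when its origin is past x = 185 mm.
- rest: fixed grey rest for one rod: base 110 x 60 x 8 mm, origin under its centre on the worktop; posts 8 mm thick at x = -40 and +40 mm, each with an open 90 degree V notch (along x) on top, bottom at z = 42 mm, upper edges at z = 60 mm, 37 mm apart. A rod in the notches has its axis at y = 0, z = 50 mm, along x; its ends may point either way.
Not all that is in view belongs to the job. Several things have the shape of the rest; the one meant has the colours described above.

How it is judged:
On the way:
1. the ball-ended rod has been drawn fully out of its tube (x of rod_ball in the frame of rack above 0.185 m), for 0.1 s.
At the end, for the whole second after the job is handed in: The ball-ended rod lies at rest in both notches of the rest, within 10 degrees of their line, its middle within 10 mm sideways of that line, 44 to 57 mm above the worktop and within 45 mm of the rest's middle along it; the plain rod is still within 20 mm of where it began (y of rod_ball in the frame of rest between -0.01 and 0.01 m and x of rod_ball in the frame of rest between -0.045 and 0.045 m and z of rod_ball in the frame of rest between 0.044 and 0.057 m and angle between the x axis of rod_ball and the x axis of rest, either way round below 0.17 rad and linear speed of rod_ball below 0.02 m/s and distance of rod_plain from where it was at the start of the episode below 0.02 m); the robot touches nothing.
It fails at once if the plain-ended rod is moved by more than 20 mm (distance of rod_plain from where it was at the start of the episode above 0.02 m).
It fails at once if the ball-ended rod is dropped (falls freely, faster than 0.7 m/s) (linear speed of rod_ball above 0.7 m/s and contact force between rod_ball and the fingers below 0.05 N).
It also fails if it takes over 42 s, if anything falls off the work surface, if the arm or the gripper's body presses on something with over 40 N, if the wrist force passes 120 N, or if a joint passes its speed limit or range.

ROBOT

A 6-joint arm with a two-finger parallel gripper is mounted at the origin on a cart in front of the work surface, level with it; the furniture and walls round the work are solid. World frame = base frame: x ahead of the robot, y to its left, z up, the work surface at z = 0. Lengths are in m, angles in rad, forces in N, time in s.
With the tool pointing down it reaches from about 0.275 to 0.85 m from the base axis. Payload 19 kg.
Tool frame: the origin (TCP) lies at the very end of the fingers, on their centre line; the grasp point (between the pads) lies 19 mm behind it; z points along the fingers, x is the direction in which the jaws open and shut, and the axes are right-handed (so a half turn about z gives the same grasp; the last joint's range is limited). The gripper opens to 85 mm and grips with 20 to 120 N. Pads are 22 mm wide; open, the fingers measure 114 mm over their backs; the gripper's body (76 mm by 85 mm) begins 54 mm behind the grasp point. The pads swing forward as they close: fully open they stand 13 mm farther back than shut.
Start: joints at [-1.424, 0.15, 1.437, -0, 1.554, -0.134], TCP at [0.159, -0.552, 0.231] pointing down, gripper open.
Joint ranges: [-2.8, 2.8], [-0.68, 2.1], [0.12, 2.68], [-1.39, 4.53], [0.16, 2.79], [-2.81, 2.81]. Speed limits (rad/s): [1.89, 1.89, 2.22, 3.01, 3.01, 3.01].

INTERFACE

Orientations are given as [roll, pitch, yaw] about the fixed x, y, z axes, in that order (R = Rz(yaw) Ry(pitch) Rx(roll)).
In Python, from plant import r gives the robot as it stands.
- The arm moves only by the tool apply_moves, never from a script. Its argument "commands" is a list of rows, each an object with "gripper": the finger opening in mm, from 0 to 85.4; "travel": the shift along the tool's x, y, z in mm, a list of three; "yaw": the turn about the tool's z in units of 6 degrees (1.0 is 6 degrees). In form: [{"gripper": gripper, "travel": [dx, dy, dz], "yaw": yaw}, ...]. A call has 1 to 12 rows; each row is the pose to reach, as a shift and turn from the pose measured when the call began, along the tool's axes at that moment; what a row does not reach only later rows make up. A row lasts 1/8 s, in which the tool goes at most 62.5 mm and 10.7 degrees, less where a joint would pass 70% of its speed; a pose out of reach is approached as far as the arm can. A call with a gripper value outside its range is refused whole. The fingers move at their own pace and stop on an object; "force" is the grip in N (left out, the last holds). Time passes only in rows, so rows that repeat a pose let the fingers close. It gives the time, the measured TCP pose, the force and the opening at its end, in the units of the state.
- r.get_state(): the state, without advancing time (a new reading comes with each control period).
- r.capture(name): name is "side" or "top"; returns a dict with "image" (384x512x3 uint8, red, green, blue), "fovy" (degrees; the focal length in pixels is half the picture's height over the tangent of half this angle, whatever the lens; pixels are square), "cx", "cy" (the principal point, pixels), "R" (3x3) and "t" (3): a world point X has camera coordinates R X + t. Camera axes: x right, y down, z forward; pixel columns grow to the right and rows downward; lengths in m; the calibration is good to about 2 mm. A picture is of the moment at which its call begins. There is no depth.
- r.hand_in(): hands the job in, once; it reports no verdict.
The state is a dict: "time_s": time; "joint_positions": joint angles; "joint_velocities": joint speeds; "effort": joint torques, N m; "tcp_pos": TCP position; "tcp_rot": TCP orientation; "force": force on the tool from outside, world axes, zero at the start; "wrist_torque": the same for the moment, N m; "opening": finger opening in m.
Only numpy, scipy, OpenCV 4.12 (cv2) and the standard library are available. Lean on these libraries where they do the work, as an engineer would, in place of code of your own. Each camera call takes 0.05 s, during which the arm holds its last target. There are 200 camera calls.

## Working session

There is one attempt and no reset: what is moved stays moved. The work goes in short steps, Python scripts to look and compute and a tool call to move; the robot and the scene stay as the last step left them, time stands still between calls to the robot, and variables do not carry over. Pictures are saved under pics/ and viewed, about 8 in all and at most 12, crops included, and the job is handed in when it is done.

Besides the shell and the picture viewer there is one more tool, called after "Request:" as name(argument=value, ...), one argument or row to a line, values as JSON. apply_moves: Moves the arm, as the interface text tells. Its arguments: {"type":"object","properties":{"commands":{"type":"array","items":{"type":"object","properties":{"gripper":{"type":"number"},"travel":{"type":"array","items":{"type":"number"}},"yaw":{"type":"number"}}}},"force":{"type":"number"}},"required":["commands"]}

```bash
ls; mkdir -p pics; python3 - <<'E'
from plant import r
import cv2
s=r.get_state(); print(s['time_s'],s['tcp_pos'],s['tcp_rot'],s['opening'])
for n in('side','top'):
    c=r.capture(n); cv2.imwrite(f'pics/{n}0.png',c['image'][...,::-1]); print(n,c['fovy'],c['cx'],c['cy'],c['R'],c['t'], {k for k in c})
E
```

```text
pics
0.0 [ 0.1592884  -0.55222925  0.23065748] [-3.14141246e+00  1.24797455e-03 -1.29001815e+00] 0.08558747416087399
side 45.45566418510098 260.3952216060925 189.7876308467559 [[-0.61942442 -0.78499826 -0.00954583]
 [-0.33088239  0.27207987 -0.90359802]
 [ 0.7119201  -0.55655213 -0.42827502]] [0.35785889 0.25120161 0.65868949] {'cy', 'image', 'R', 't', 'cx', 'fovy'}
top 56.68617980378325 255.59059811114477 190.30259844794406 [[-0.02632783 -0.99930474  0.02639863]
 [-0.99229339  0.02292628 -0.12177118]
 [ 0.1210813  -0.02940116 -0.99220708]] [-0.01333005  0.60258253  0.99415297] {'cy', 'image', 'R', 't', 'cx', 'fovy'}
```

View pics/side0.png

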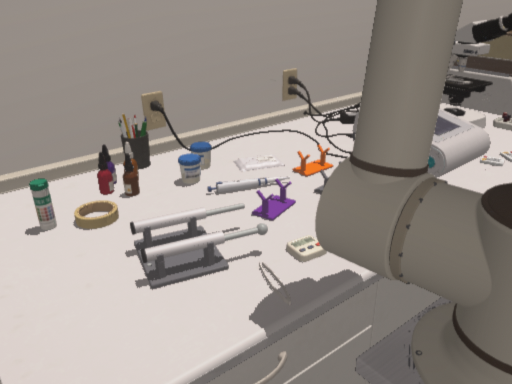

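View pics/top0.png

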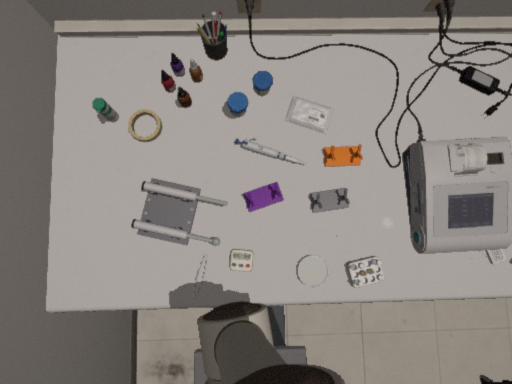

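The side view shows the ball rod in the nearer tube (ball at 262,229). The top view shows its ball at (215,241), the plain rod at (197..226,202) and the grey rest at (329,200). The purple and orange rests are decoys.

```bash
cat > h.py <<'E'
import numpy as np, cv2
from plant import r
def ray(c,p):
    f=c['image'].shape[0]/2/np.tan(np.radians(c['fovy'])/2)
    d=c['R'].T@np.array([(p[0]-c['cx'])/f,(p[1]-c['cy'])/f,1]); return -c['R'].T@c['t'],d/np.linalg.norm(d)
def plane(c,p,z):
    o,d=ray(c,p); return o+d*(z-o[2])/d[2]
def proj(c,X):
    f=c['image'].shape[0]/2/np.tan(np.radians(c['fovy'])/2)
    q=c['R']@np.array(X)+c['t']; return np.array([c['cx']+f*q[0]/q[2],c['cy']+f*q[1]/q[2]])
def two(c1,p1,c2,p2):
    o1,d1=ray(c1,p1);o2,d2=ray(c2,p2)
    s=np.linalg.lstsq(np.c_[d1,-d2],o2-o1,rcond=None)[0]
    a,b=o1+s[0]*d1,o2+s[1]*d2; return (a+b)/2,np.linalg.norm(a-b)
def crop(c,x,y,w,h,k): return cv2.resize(c['image'][y:y+h,x:x+w,::-1],None,fx=k,fy=k,interpolation=cv2.INTER_CUBIC)
E
python3 - <<'E'
from h import *
c=r.capture('top')
a=crop(c,130,175,100,75,5.0); b=crop(c,300,180,60,45,5.0); b=cv2.copyMakeBorder(b,0,a.shape[0]-b.shape[0],0,0,cv2.BORDER_CONSTANT)
s=r.capture('side'); 
b[225:375,:300]=cv2.resize(crop(s,220,205,60,45,5.0),(300,150)) if 0 else crop(s,225,212,60,30,5.0)
cv2.imwrite('pics/c1.png',np.hstack([a,b]))
E
```

```text
(no output)
```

View pics/c1.png

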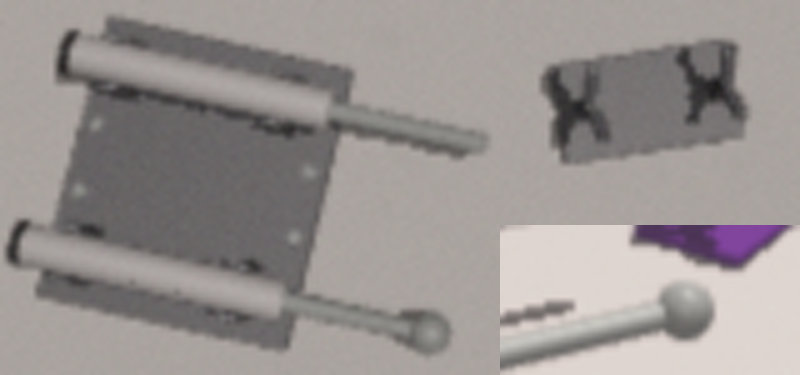

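The crop gives the ball at top (215.8,241.2) and side (261.8,228.6). The rest's V centres are at crop (577,108) and (713,90).

```bash
python3 - <<'E'
from h import *
c=r.capture('top'); s=r.capture('side')
g=lambda x,y:(130+(x+.5)/5-.5,175+(y+.5)/5-.5)
q=lambda x,y:(300+(x-500+.5)/5-.5,180+(y+.5)/5-.5)
ball,e=two(c,g(431,333),s,(261.8,228.6)); print('ball',ball,e, plane(c,g(431,333),.052))
a=plane(c,g(20,244),.055);m=plane(c,g(287,301),.055);print('tube',a,m,np.linalg.norm(m-a),np.degrees(np.arctan2(*(m-a)[1::-1])))
a2=plane(c,g(66,54),.055);m2=plane(c,g(333,109),.055);print('tube2',a2,m2,np.linalg.norm(m2-a2),np.degrees(np.arctan2(*(m2-a2)[1::-1])), np.linalg.norm(m-m2))
p0=plane(c,g(290,304),.052);print('rod dir',np.degrees(np.arctan2(*(plane(c,g(431,333),.052)-p0)[1::-1])))
v1=plane(c,q(577,108),.046);v2=plane(c,q(713,90),.046);print('V',v1,v2,(v1+v2)/2,np.linalg.norm(v2-v1),np.degrees(np.arctan2(*(v2-v1)[1::-1])))
# rest base by mask
im=c['image'];hsv=cv2.cvtColor(im,cv2.COLOR_RGB2HSV)
def dark(x,y,w,h,n):
    k=np.zeros(im.shape[:2],np.uint8);k[y:y+h,x:x+w]=(hsv[y:y+h,x:x+w,2]<130)*255
    L=cv2.findContours(k,cv2.RETR_EXTERNAL,cv2.CHAIN_APPROX_NONE)[0];L=max(L,key=cv2.contourArea)
    R=cv2.minAreaRect(L);B=cv2.boxPoints(R);P=np.array([plane(c,b,n) for b in B]);ctr=P.mean(0)
    print(B.round(1).tolist(),ctr,[ (round(np.linalg.norm(P[i]-P[i-1]),4),round(np.degrees(np.arctan2(*(P[i]-P[i-1])[1::-1])),1)) for i in range(4)])
dark(305,180,50,40,.008)
dark(130,170,75,80,.010)
E
```

```text
ball [0.45983073 0.08797807 0.05027405] 0.00136187775740818 [0.45942526 0.08730779 0.052     ]
tube [0.51477182 0.31499575 0.055     ] [0.47930381 0.16691594 0.055     ] 0.15226821266379248 -103.46970156170474
tube2 [0.62119973 0.29082855 0.055     ] [0.58638941 0.14071188 0.055     ] 0.15409988148664222 -103.05548487884789 0.11024508375385703
rod dir -103.04636368259405
V [ 0.56548925 -0.19785461  0.046     ] [ 0.57401356 -0.27711163  0.046     ] [ 0.5697514  -0.23748312  0.046     ] 0.07971411533795165 -83.86128012633434
[[307.3999938964844, 192.6999969482422], [346.70001220703125, 187.0], [349.6000061035156, 207.10000610351562], [310.20001220703125, 212.6999969482422]] [ 0.57196005 -0.2460976   0.008     ] [(np.float64(0.0603), np.float64(5.6)), (np.float64(0.1202), np.float64(-83.2)), (np.float64(0.0606), np.float64(-175.2)), (np.float64(0.1194), np.float64(96.7))]
[[132.0, 218.5], [142.60000610351562, 180.3000030517578], [214.1999969482422, 200.10000610351562], [203.60000610351562, 238.3000030517578]] [0.55511415 0.21464752 0.01      ] [(np.float64(0.217), np.float64(73.2)), (np.float64(0.1158), np.float64(-14.6)), (np.float64(0.22), np.float64(-106.9)), (np.float64(0.1155), np.float64(163.9))]
```

```bash
python3 - <<'E'
from h import *
c=r.capture('top'); s=r.capture('side')
cv2.imwrite('pics/c2.png',np.hstack([crop(c,220,235,50,50,8),crop(s,280,225,50,50,8)]))
E
```

```text
(no output)
```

View pics/c2.png

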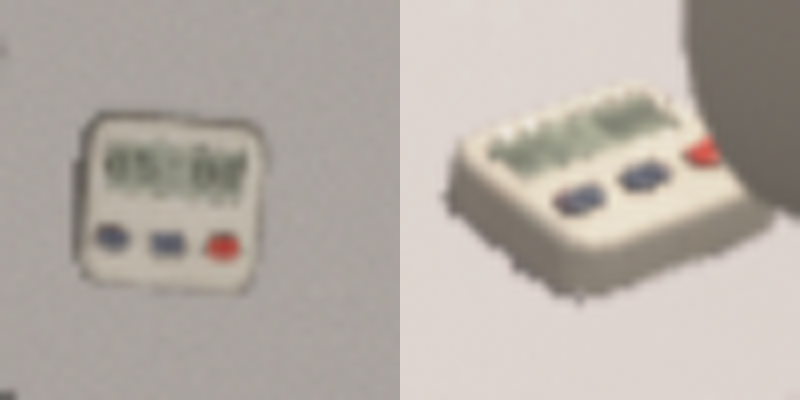

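The timer is a small block. Its left button sits at crop (112,237) in the top view and (180,198) in the side view.

```bash
python3 - <<'E'
from h import *
c=r.capture('top'); s=r.capture('side')
t=lambda x,y:(220+(x+.5)/8-.5,235+(y+.5)/8-.5)
u=lambda x,y:(280+(x+.5)/8-.5,225+(y+.5)/8-.5)
X,e=two(c,t(112,237),s,u(180,198));print('button',X,e)
X,e=two(c,t(167,242),s,u(245,175));print('button2',X,e)
d=np.array([np.cos(np.radians(-103.2)),np.sin(np.radians(-103.2)),0]);n=np.array([-d[1],d[0],0])
ball=np.array([.4596,.0877,.052]);g=ball-.065*d
for p in((80,112),(265,125),(85,285),(250,292)):
    P=plane(c,t(*p),X[2]);print(P,'along',(P-g)@d,'side',(P-g)@n)
st=r.get_state();p=st['tcp_pos'];print(st['time_s'],p,'grasp',g)
from scipy.spatial.transform import Rotation as Ro
T=Ro.from_euler('xyz',st['tcp_rot']);M=T.as_matrix();print(M.round(3))
def mv(P,psi): # tool x at yaw psi deg
    print('travel',(M.T@(np.array(P)-p)*1000).round(1),'worldyaw',psi-np.degrees(st['tcp_rot'][2]))
mv([g[0],g[1],.15],-13.2)
E
```

```text
button [0.39217966 0.0405003  0.0160149 ] 0.0008010113475287077
button2 [0.38978339 0.02070298 0.01596508] 0.0006162999461762559
[0.43663399 0.05092649 0.01596508] along 0.10604621955221762 side -0.01396195625636815
[ 0.4301543  -0.0158368   0.01596508] along 0.17252519835936042 side -0.005024995516375259
[0.37524991 0.05020514 0.01596508] along 0.12076562342059473 side -0.07355948420042219
[ 0.37106886 -0.00894488  0.01596508] along 0.1793075803380863 side -0.06412311027627343
0.5 [ 0.15933808 -0.55243393  0.23125022] grasp [0.47444281 0.15098263 0.052     ]
[[ 0.277 -0.961 -0.   ]
 [-0.961 -0.277  0.   ]
 [-0.    -0.    -1.   ]]
travel [-588.5 -497.7   81.3] worldyaw 60.708566609585546
```

Request:
apply_moves(
  commands=[
    {"gripper": 85,"travel": [-50,-40,0],"yaw": -1},
    {"gripper": 85,"travel": [-100,-80,0],"yaw": -2},
    {"gripper": 85,"travel": [-140,-120,0],"yaw": -3},
    {"gripper": 85,"travel": [-190,-160,0],"yaw": -4},
    {"gripper": 85,"travel": [-240,-200,0],"yaw": -5},
    {"gripper": 85,"travel": [-290,-240,0],"yaw": -6},
    {"gripper": 85,"travel": [-340,-280,0],"yaw": -7},
    {"gripper": 85,"travel": [-390,-320,0],"yaw": -8},
    {"gripper": 85,"travel": [-440,-360,0],"yaw": -9},
    {"gripper": 85,"travel": [-480,-400,20],"yaw": -10},
    {"gripper": 85,"travel": [-530,-450,40],"yaw": -10.1},
    {"gripper": 85,"travel": [-588,-498,60],"yaw": -10.1},
  ],
  force=80,
)

```text
time_s: 2.0
tcp_pos: [0.4608, 0.1205, 0.1805]
tcp_rot: [-3.141, -0.001, -0.232]
force: [1.7, -1.1, 0.3]
opening: 0.0851
```

```bash
cat >> h.py <<'E'
from scipy.spatial.transform import Rotation as Ro
d=np.array([np.cos(np.radians(-103.2)),np.sin(np.radians(-103.2)),0]); g=np.array([.4596,.0877,.052])-.065*d
def mv(P,psi):
    st=r.get_state();p=st['tcp_pos'];M=Ro.from_euler('xyz',st['tcp_rot']).as_matrix()
    w=(psi-np.degrees(np.arctan2(M[1,0],M[0,0]))+90)%180-90
    print('t',st['time_s'],'tcp',p.round(4),'open',round(st['opening'],4),'F',st['force'].round(1),'j',st['joint_positions'].round(2),'tilt',np.round(M[2],3))
    print('travel',(M.T@(np.array(P)-p)*1000).round(1),'yaw units',round(-w/6,2))
E
python3 -c "
from h import *
mv([g[0],g[1],.033],-13.2)"
```

```text
t 2.0 tcp [0.4608 0.1205 0.1805] open 0.0851 F [ 1.7 -1.1  0.3] j [ 0.09 -0.03  1.74 -0.    1.44  0.33] tilt [ 0.001 -0.    -1.   ]
travel [  6.2 -32.7 147.5] yaw units -0.01
```

Request:
apply_moves(
  commands=[
    {"gripper": 85,"travel": [6,-33,10],"yaw": 0},
    {"gripper": 85,"travel": [6,-33,40],"yaw": 0},
    {"gripper": 85,"travel": [6,-33,75],"yaw": 0},
    {"gripper": 85,"travel": [6,-33,90],"yaw": 0},
    {"gripper": 85,"travel": [6,-33,90],"yaw": 0},
  ],
)

```text
time_s: 2.62
tcp_pos: [0.4741, 0.1512, 0.0903]
tcp_rot: [3.141, 0.0, -0.232]
force: [0.4, 0.4, 0.8]
opening: 0.0853
```

```bash
python3 - <<'E'
from h import *
mv([g[0],g[1],.033],-13.2)
c=r.capture('top');s=r.capture('side')
cv2.imwrite('pics/c3.png',np.hstack([crop(c,140,180,100,100,4),crop(s,190,190,100,100,4)]))
E
```

```text
t 2.625 tcp [0.4741 0.1512 0.0903] open 0.0853 F [0.4 0.4 0.8] j [ 0.15  0.08  1.81 -0.    1.25  0.39] tilt [-0.  0. -1.]
travel [ 0.4  0.1 57.3] yaw units -0.02
```

View pics/c3.png

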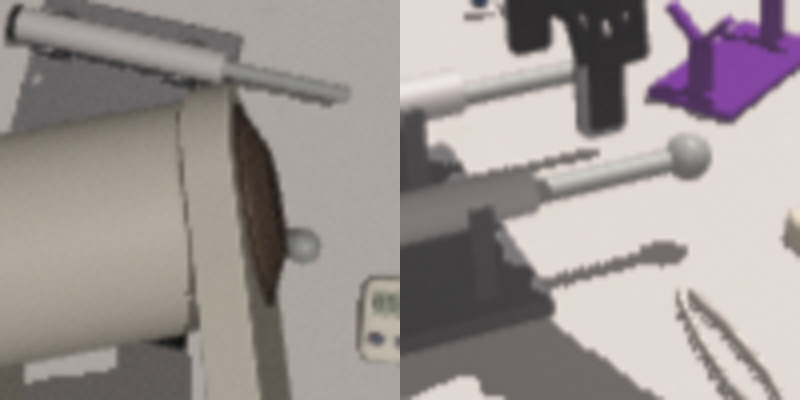

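```bash
python3 - <<'E'
from h import *
s=r.capture('side');n=np.array([-d[1],d[0],0])
tcp=r.get_state()['tcp_pos']
for k in(-.05,-.043,0,.043,.05):
  for z in (0,.013): print(k,z,((proj(s,tcp+k*n+[0,0,z])-[190,190])*4+[400,0]).round())
E
```

```text
-0.05 0 [605. 156.]
-0.05 0.013 [604. 131.]
-0.043 0 [599. 149.]
-0.043 0.013 [598. 125.]
0 0 [564. 109.]
0 0.013 [563.  85.]
0.043 0 [532.  71.]
0.043 0.013 [531.  48.]
0.05 0 [527.  65.]
0.05 0.013 [526.  42.]
```

The side crop shows the open fingers at (605,135) and (525,50). They match the projected tips and straddle the rod, so I'll go down and grip.

Request:
apply_moves(
  commands=[
    {"gripper": 85,"travel": [0,0,30],"yaw": 0},
    {"gripper": 85,"travel": [0,0,50],"yaw": 0},
    {"gripper": 85,"travel": [0,0,57],"yaw": 0},
    {"gripper": 85,"travel": [0,0,57],"yaw": 0},
    {"gripper": 30,"travel": [0,0,57],"yaw": 0},
    {"gripper": 20,"travel": [0,0,57],"yaw": 0},
    {"gripper": 20,"travel": [0,0,57],"yaw": 0},
    {"gripper": 20,"travel": [0,0,57],"yaw": 0},
    {"gripper": 5,"travel": [0,0,57],"yaw": 0},
    {"gripper": 5,"travel": [0,0,57],"yaw": 0},
    {"gripper": 5,"travel": [0,0,57],"yaw": 0},
    {"gripper": 5,"travel": [0,0,57],"yaw": 0},
  ],
  force=80,
)

```text
time_s: 4.28
tcp_pos: [0.4752, 0.1513, 0.0349]
tcp_rot: [-3.141, -0.003, -0.232]
force: [-0.6, -1.3, 3.1]
opening: 0.0091
```

```bash
python3 - <<'E'
from h import *
mv(g+.17*d+[0,0,-.0175],-13.2)
E
```

```text
t 4.275 tcp [0.4752 0.1513 0.0349] open 0.0091 F [-0.6 -1.3  3.1] j [ 0.15  0.15  1.86 -0.    1.13  0.39] tilt [ 0.003 -0.001 -1.   ]
travel [ -0.4 170.5   0.3] yaw units -0.02
```

Request:
apply_moves(
  commands=[
    {"gripper": 5,"travel": [0,0,0],"yaw": 0},
    {"gripper": 5,"travel": [0,10,0],"yaw": 0},
    {"gripper": 5,"travel": [0,20,0],"yaw": 0},
    {"gripper": 5,"travel": [0,30,0],"yaw": 0},
    {"gripper": 5,"travel": [0,30,0],"yaw": 0},
  ],
)

```text
time_s: 4.9
tcp_pos: [0.4681, 0.1212, 0.0349]
tcp_rot: [-3.141, -0.003, -0.233]
force: [0.2, -1.1, 0.4]
opening: 0.0096
```

```bash
python3 - <<'E'
from h import *
mv(g+.17*d+[0,0,-.0175],-13.2)
c=r.capture('top');s=r.capture('side')
cv2.imwrite('pics/c4.png',np.hstack([crop(c,150,190,100,100,4),crop(s,200,190,100,100,4)]))
E
```

```text
t 4.9 tcp [0.4681 0.1212 0.0349] open 0.0096 F [ 0.2 -1.1  0.4] j [ 0.09  0.12  1.9  -0.    1.13  0.33] tilt [ 0.003 -0.001 -1.   ]
travel [ -0.2 139.6   0.3] yaw units -0.03
```

View pics/c4.png

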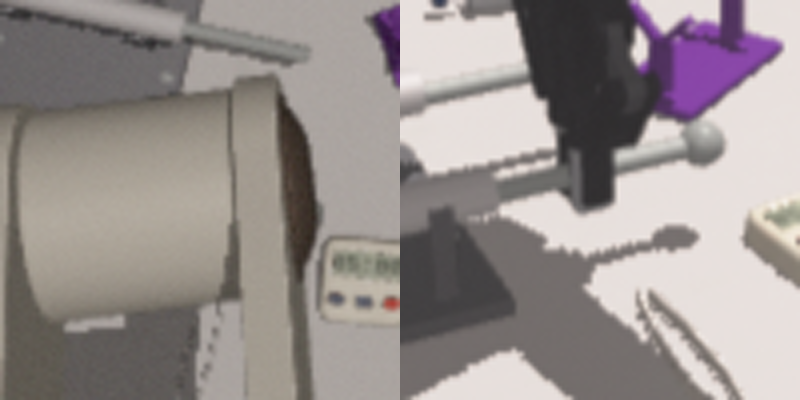

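The rod comes out with the fingers: the ball has moved to side crop (703,142) and the grip is firm. I'll draw it the rest of the way.

Request:
apply_moves(
  commands=[
    {"gripper": 5,"travel": [0,12,0],"yaw": 0},
    {"gripper": 5,"travel": [0,26,0],"yaw": 0},
    {"gripper": 5,"travel": [0,40,0],"yaw": 0},
    {"gripper": 5,"travel": [0,56,0],"yaw": 0},
    {"gripper": 5,"travel": [0,72,0],"yaw": 0},
    {"gripper": 5,"travel": [0,88,0],"yaw": 0},
    {"gripper": 5,"travel": [0,104,0],"yaw": 0},
    {"gripper": 5,"travel": [0,120,0],"yaw": 0},
    {"gripper": 5,"travel": [0,132,0],"yaw": 0},
    {"gripper": 5,"travel": [0,142,0],"yaw": 0},
    {"gripper": 5,"travel": [0,142,0],"yaw": 0},
    {"gripper": 5,"travel": [0,142,0],"yaw": 0},
  ],
)

```text
time_s: 6.5
tcp_pos: [0.4356, -0.0161, 0.0348]
tcp_rot: [-3.141, -0.003, -0.233]
force: [-0.5, -0.1, -0.2]
opening: 0.0093
```

```bash
python3 - <<'E'
from h import *
mv([.5697,-.2375,.12],6.3)
c=r.capture('top');s=r.capture('side')
cv2.imwrite('pics/c5.png',np.hstack([crop(c,180,180,130,130,3.0),crop(s,200,160,130,130,3.0)]))
E
```

```text
t 6.5 tcp [ 0.4356 -0.0161  0.0348] open 0.0093 F [-0.5 -0.1 -0.2] j [-0.21  0.02  2.    0.    1.12  0.02] tilt [ 0.003 -0.001 -1.   ]
travel [181.7 184.4 -84.9] yaw units -3.27
```

View pics/c5.png

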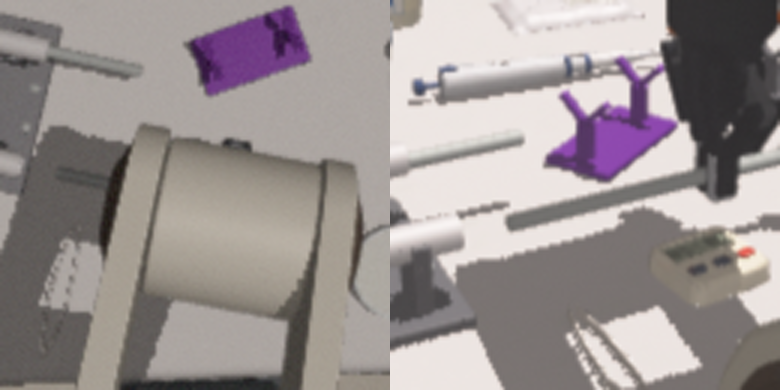

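The rod is fully out, with its inner end at side crop (512,222), clear of the mouth. Next I'll lift, carry and turn it.

Request:
apply_moves(
  commands=[
    {"gripper": 5,"travel": [0,0,-20],"yaw": 0},
    {"gripper": 5,"travel": [0,0,-45],"yaw": 0},
    {"gripper": 5,"travel": [5,5,-70],"yaw": 0},
    {"gripper": 5,"travel": [25,25,-85],"yaw": -0.5},
    {"gripper": 5,"travel": [55,60,-85],"yaw": -1},
    {"gripper": 5,"travel": [85,90,-85],"yaw": -1.5},
    {"gripper": 5,"travel": [115,123,-85],"yaw": -2},
    {"gripper": 5,"travel": [145,155,-85],"yaw": -2.5},
    {"gripper": 5,"travel": [170,182,-85],"yaw": -3},
    {"gripper": 5,"travel": [187,200,-85],"yaw": -3.3},
    {"gripper": 5,"travel": [187,200,-85],"yaw": -3.3},
    {"gripper": 5,"travel": [187,200,-85],"yaw": -3.3},
  ],
)

```text
time_s: 8.1
tcp_pos: [0.5712, -0.2529, 0.1198]
tcp_rot: [-3.141, -0.002, 0.113]
force: [-0.3, 0.7, -1.3]
opening: 0.0093
```

```bash
python3 - <<'E'
from h import *
mv([.5716,-.2544,.12],6.3)
c=r.capture('top');s=r.capture('side')
cv2.imwrite('pics/c6.png',np.hstack([crop(c,270,150,130,130,3.0),crop(s,270,100,130,130,3.0)]))
E
```

```text
t 8.1 tcp [ 0.5712 -0.2529  0.1198] open 0.0093 F [-0.3  0.7 -1.3] j [-0.54  0.31  1.47  0.    1.36 -0.65] tilt [ 0.002 -0.001 -1.   ]
travel [ 0.2  1.6 -0.2] yaw units 0.03
```

View pics/c6.png

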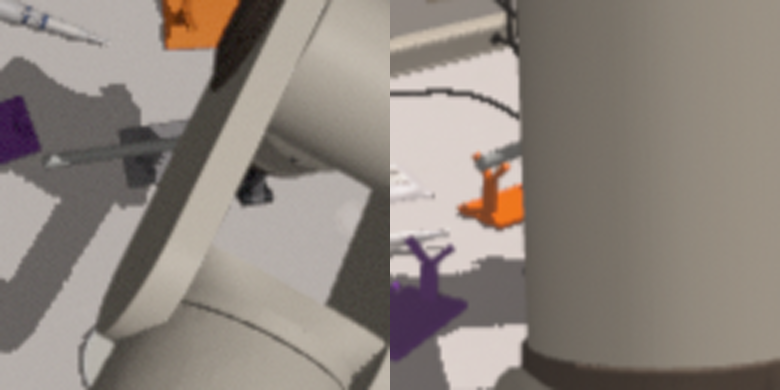

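The rod's inner end is at crop (48,160) in the top view and (478,160) in the side view. I'll triangulate it to check tilt and line.

```bash
python3 - <<'E'
from h import *
c=r.capture('top');s=r.capture('side')
X,e=two(c,(270+48.5/3-.5,150+160.5/3-.5),s,(270+88.5/3-.5,100+160.5/3-.5));print(X,e)
tcp=r.get_state()['tcp_pos'];v=tcp[:2]-X[:2];print(np.linalg.norm(v),np.degrees(np.arctan2(v[1],v[0])))
# second point on rod axis nearer the gripper, z guess
for z in(.13,.137,.142):
  a=plane(c,(270+48.5/3-.5,150+160.5/3-.5),z);b=plane(c,(270+165.5/3-.5,150+145.5/3-.5),z);v=b-a;print(z,a,b,np.degrees(np.arctan2(v[1],v[0])))
E
```

```text
[ 0.5563729  -0.10093187  0.13734716] 0.0050512310616447715
0.15278047206512965 -84.40023357598334
0.13 [ 0.55528574 -0.10363256  0.13      ] [ 0.56603765 -0.2073278   0.13      ] -84.08029065087662
0.137 [ 0.55469819 -0.10283688  0.137     ] [ 0.56536919 -0.20575174  0.137     ] -84.0802906508766
0.142 [ 0.55427851 -0.10226855  0.142     ] [ 0.56489171 -0.20462598  0.142     ] -84.0802906508766
```

Request:
apply_moves(
  commands=[
    {"gripper": 5,"travel": [0,1.5,20],"yaw": 0},
    {"gripper": 5,"travel": [0,1.5,40],"yaw": 0},
    {"gripper": 5,"travel": [0,1.5,55],"yaw": 0},
    {"gripper": 5,"travel": [0,1.5,65],"yaw": 0},
    {"gripper": 5,"travel": [0,1.5,72],"yaw": 0},
    {"gripper": 5,"travel": [0,1.5,77],"yaw": 0},
    {"gripper": 5,"travel": [0,1.5,81],"yaw": 0},
    {"gripper": 5,"travel": [0,1.5,83],"yaw": 0},
    {"gripper": 5,"travel": [0,1.5,84],"yaw": 0},
    {"gripper": 5,"travel": [0,1.5,84],"yaw": 0},
  ],
)

```text
time_s: 9.55
tcp_pos: [0.5718, -0.2545, 0.0365]
tcp_rot: [3.141, -0.003, 0.114]
force: [-0.6, -0.1, -1.1]
opening: 0.009
```

Request:
apply_moves(
  commands=[
    {"gripper": 5,"travel": [0,0,1],"yaw": 0},
    {"gripper": 5,"travel": [0,0,2],"yaw": 0},
    {"gripper": 5,"travel": [0,0,2],"yaw": 0},
  ],
)

```text
time_s: 9.93
tcp_pos: [0.5721, -0.2545, 0.0348]
tcp_rot: [3.141, -0.004, 0.114]
force: [1.8, 1.4, 2.9]
opening: 0.0094
```

Request:
apply_moves(
  commands=[
    {"gripper": 5,"travel": [0,0,1],"yaw": 0},
    {"gripper": 5,"travel": [0,0,1],"yaw": 0},
  ],
)

```text
time_s: 10.18
tcp_pos: [0.5726, -0.2546, 0.0343]
tcp_rot: [3.14, -0.005, 0.114]
force: [1.9, 1.0, 5.5]
opening: 0.0093
```

Request:
apply_moves(
  commands=[
    {"gripper": 5,"travel": [0.5,0,1],"yaw": 0},
    {"gripper": 5,"travel": [1,0,1.5],"yaw": 0},
    {"gripper": 5,"travel": [1,0,1.5],"yaw": 0},
  ],
)

```text
time_s: 10.55
tcp_pos: [0.5735, -0.2547, 0.0335]
tcp_rot: [3.14, -0.005, 0.114]
force: [-4.5, -0.1, 10.7]
opening: 0.0093
```

```bash
python3 - <<'E'
from h import *
mv([.5716,-.2544,.033],6.3)
c=r.capture('top');s=r.capture('side')
cv2.imwrite('pics/c7.png',np.hstack([crop(c,270,150,100,100,4),crop(s,300,130,100,100,4)]))
E
```

```text
t 10.55 tcp [ 0.5735 -0.2547  0.0335] open 0.0093 F [-4.5 -0.1 10.7] j [-0.54  0.39  1.55  0.    1.2  -0.66] tilt [ 0.005  0.002 -1.   ]
travel [-1.8 -0.5  0.5] yaw units 0.04
```

View pics/c7.png

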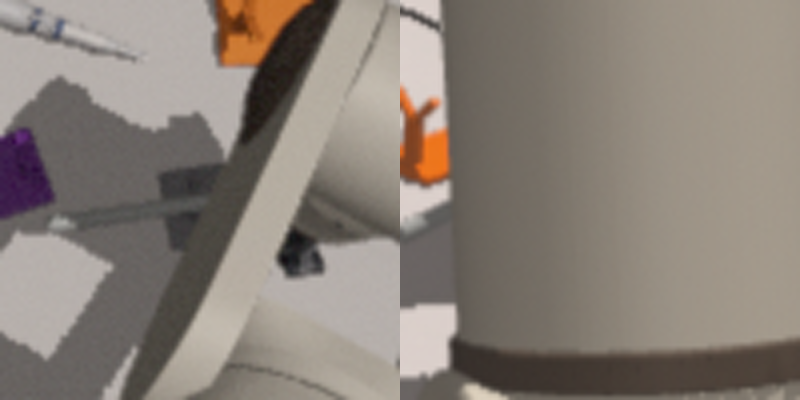

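The rod spans the rest's left post and the contact force is balanced (Fz 10.7 N, TCP z 33.5 mm against 32.9 expected), so it is seated. I'll release it.

Request:
apply_moves(
  commands=[
    {"gripper": 11,"travel": [-0.5,0,-0.3],"yaw": 0},
    {"gripper": 15,"travel": [-0.5,0,-0.5],"yaw": 0},
    {"gripper": 22,"travel": [-0.5,0,-0.5],"yaw": 0},
    {"gripper": 40,"travel": [-0.5,0,-0.5],"yaw": 0},
    {"gripper": 60,"travel": [-0.5,0,-0.5],"yaw": 0},
    {"gripper": 60,"travel": [-0.5,0,-0.5],"yaw": 0},
    {"gripper": 60,"travel": [-0.5,0,-0.5],"yaw": 0},
  ],
  force=20,
)

```text
time_s: 11.52
tcp_pos: [0.573, -0.2547, 0.0339]
tcp_rot: [3.14, -0.005, 0.114]
force: [0.2, -0.3, 0.8]
opening: 0.0601
```

Request:
apply_moves(
  commands=[
    {"gripper": 60,"travel": [0,0,-20],"yaw": 0},
    {"gripper": 60,"travel": [0,0,-60],"yaw": 0},
    {"gripper": 60,"travel": [0,0,-110],"yaw": 0},
    {"gripper": 60,"travel": [0,0,-150],"yaw": 0},
    {"gripper": 60,"travel": [-40,-40,-150],"yaw": 0},
    {"gripper": 60,"travel": [-80,-90,-150],"yaw": 0},
    {"gripper": 60,"travel": [-110,-150,-150],"yaw": 0},
    {"gripper": 60,"travel": [-130,-210,-150],"yaw": 0},
    {"gripper": 60,"travel": [-150,-270,-150],"yaw": 0},
    {"gripper": 60,"travel": [-150,-320,-150],"yaw": 0},
    {"gripper": 60,"travel": [-150,-320,-150],"yaw": 0},
  ],
)

```text
time_s: 12.9
tcp_pos: [0.3859, 0.0494, 0.1843]
tcp_rot: [3.14, -0.008, 0.12]
force: [0.2, -0.3, 0.3]
opening: 0.0603
```

```bash
python3 - <<'E'
from h import *
mv([.5716,-.2544,.033],6.3)
c=r.capture('top');s=r.capture('side')
cv2.imwrite('pics/c8.png',np.hstack([crop(c,280,170,100,75,4),crop(s,290,130,100,75,4)]))
E
```

```text
t 12.9 tcp [0.3859 0.0494 0.1843] open 0.0603 F [ 0.2 -0.3  0.3] j [-0.07 -0.24  1.9  -0.    1.47 -0.19] tilt [ 0.008  0.001 -1.   ]
travel [146.9 323.6 152.9] yaw units 0.09
```

View pics/c8.png

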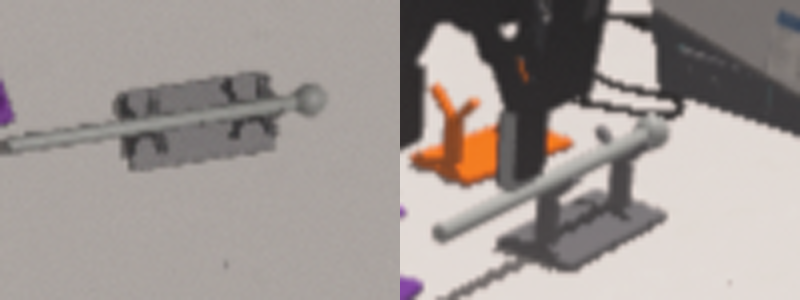

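The rod lies across both posts, with the ball at top crop (312,99) and side crop (655,131). I'll check heights and offsets.

```bash
python3 - <<'E'
from h import *
c=r.capture('top');s=r.capture('side')
t=lambda x,y:(280+(x+.5)/4-.5,170+(y+.5)/4-.5)
u=lambda x,y:(290+(x-400+.5)/4-.5,130+(y+.5)/4-.5)
B,e=two(c,t(312,99),s,u(655,131));E,e2=two(c,t(8,147),s,u(439,232));print(B,e,E,e2)
v=(B-E)/np.linalg.norm(B-E);m=B-.11*v;print('len',np.linalg.norm(B-E),'mid',m,'ang',np.degrees(np.arctan2(v[1],v[0])),'tilt',np.degrees(np.arcsin(v[2])))
a=np.radians(-83.7);w=m-[.5698,-.2375,0];print('along',w[0]*np.cos(a)+w[1]*np.sin(a),'side',-w[0]*np.sin(a)+w[1]*np.cos(a))
p2=crop(c,130,175,100,75,5.0);cv2.imwrite('pics/c9.png',p2)
E
```

```text
[ 0.58178185 -0.32151184  0.04958004] 0.0004350390829459589 [ 0.55316676 -0.1000693   0.05097952] 0.001786413585220348
len 0.22328811044013552 mid [ 0.567685   -0.21242104  0.05026947] ang -82.63696923981979 tilt -0.35910969510205254
along -0.02515959657677472 side 0.000649791544671533
```

View pics/c9.png

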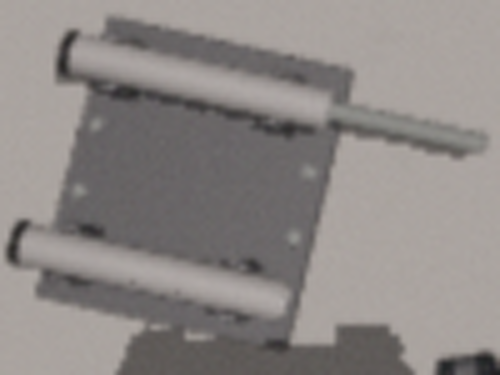

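The plain rod is unmoved, with its tip still at crop (485,142). All the checks are within tolerance, so I'm handing in.

```bash
python3 -c "
from plant import r
print(r.get_state()['force']);print(r.hand_in())"
```

```text
[-0.00765227 -0.98955541 -0.2668696 ]
the job is handed in; nothing more can be done
None
```

I drew the ball-ended rod straight out of its tube (about 170 mm of travel) and lowered it into both notches of the grey rest until contact. I then released it, backed the gripper off and handed the job in at about 13 s.

**Ball rod:** The last camera check put its middle at z ≈ 50 mm, about 25 mm along the rest from its middle and under 1 mm sideways. It lay within about 1° of the rest's line and 0.4° of level. The allowed limits are 44–57 mm, 45 mm, 10 mm and 10°.

**Plain rod:** It looks unmoved in the last picture, with its tip at the same pixel as at the start.

**Disagreements:**
- The gripper reported a 9 mm opening while holding the 12 mm rod. The rod still followed the gripper without slipping.
- The rest centre from the dark-base mask was about 9 mm off along its line from the one given by the notches, because the mask was skewed by the posts. I used the notch-based centre, whose 79.7 mm spacing matches the true 80 mm.

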